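Set the cheese press's ratchet to press and wind it down to load

TASK

The small cheese press is still set to raise. Flip the yellow direction lever on its ratchet head over to the left, before the screw is turned at all, and swing the red handle well back to the right to feel that it now free-wheels; then work the handle to and fro until the press plate bears on the mould's lid with the lower edge of the aluminium spring barrel in the green load band, not past it. Push the handle gently, never with more than 25 N, leave the things round the press where they are and let go at the end.

Things in the scene. Friction and masses are not known exactly. Their poses are not given: they have to be found in the camera images.
- press: steel table press, fixed: drip tray 190 mm deep (x) by 250 wide (y), two posts 18 mm thick at y = +-105 mm, grey crosshead 66 x 250 mm between z = 169 and 192 mm, acorn nuts on the posts up to z = 221 mm. Origin: centre of the underside, on the screw axis; z up, -x is the front, to which the handle points at joint value 0
- screw_axis (a point): point on the vertical screw axis at the height of the handle bar's top (224 mm above the press's origin). The steel screw (19 mm thick) stands out of the ratchet head up to 44 mm above this point at the start and sinks as the press is wound down
- knob (a point): middle of the black upright knob at the handle's end: 25 mm thick, 42 mm high (27 mm below this point to 15 above; the bar's top is 31 mm below), 150 mm from the screw axis, fixed to the handle. Slow push across the handle: free-wheel 2 to 4 N; winding down 6.5 N, plus 0.03 N per N of press load: about 9 N where green begins, 11 N at its end; a tooth's take-up adds 2 to 3 N for a moment
- handle (a joint): angle of the red handle about the screw axis (rad), 0 straight to the front, positive clockwise from above (the knob goes to the robot's left); the posts' nuts stop it at +-1.3. A friction of 0.2 N m lets it stay where it is left
- lever_tab (a point): middle of the top edge of the yellow lever's upright tab: 6 mm thick across the handle, 12 mm along it, 22 mm high (the lever's arm is 21 mm below this point, the handle bar's top 27 mm). The tab stands 28 mm from the lever's pivot and, when central, 72 mm from the screw axis, towards the knob. It is pushed across the handle, about 20 mm from side to side
- direction (a joint): angle of the direction lever on the handle (rad), clockwise positive: -0.36 = tab to the right = raise (strokes to the right lift the plate, to the left free-wheel), +0.36 = tab to the left = press (strokes to the left wind down, to the right free-wheel). Over-centre spring, 2 N at the tab; rests at 0.1 to 0.36 until its pawl drops between two of the wheel's 16 teeth
- plate_under (a point): centre of the underside of the round steel press plate, 88 mm wide. It sinks 4.5 mm per rad of the wheel until it meets the mould's lid
- barrel_edge (a point): centre of the lower edge of the aluminium spring barrel (33 mm wide) on the screw's foot, 22 mm above the plate's underside without load. The plate's stem slides into it against a spring: 20 N at once, then 20 N per mm. After 3 mm (80 N) the edge reaches the stem's green band, 3.5 mm long (to 150 N); red follows. The screw holds the load by itself
- mould_lid: white round lid in the top of the white perforated mould under the plate, 97 mm wide, fixed; origin: centre of its upper face, on which the plate comes down. Its height differs from run to run, 4 to 11 mm under the plate
- mug: white face mug, 74 x 108 x 83 mm, handle to its side; bystander; origin: centre of its underside
- tub: pink yoghurt tub, 72 x 71 x 71 mm; bystander; origin: centre of its underside
- cup: small white cup, 74 x 74 x 80 mm; bystander; origin: centre of its underside
- pot: small lidded white pot, 74 x 74 x 64 mm; bystander; origin: centre of its underside
- spoon: steel teaspoon lying flat, 130 x 27 x 11 mm; bystander; origin: centre of its underside

How it is judged:
On the way, in this order (a step that is already met when the one before it is completed fails the run):
1. the direction lever is flipped over to press, with the screw not yet turned (value of joint direction above 0.06 rad and distance of plate_under from where it was at the start of the episode below 0.0025 m), for 0.2 s.
2. the handle has been swung back to the right, more than 0.45 rad past straight ahead, free-wheeling: the plate has not moved (all of step 1 and value of joint handle below -0.45 rad), for 0.1 s.
At the end, for the whole second after the job is handed in: the direction lever stands on press (joint above 0.06), the plate bears on the mould's lid with 76 to 154 N (the barrel's edge in the green band), the handle is at rest and nothing is touched by the robot (value of joint direction above 0.06 rad and contact force between mould_lid and anything else between 76 and 154 N and velocity of joint handle between -0.05 and 0.05 rad/s).
It fails at once if the mould is pressed past the green band (more than 170 N) (contact force between mould_lid and anything else above 170 N).
It fails at once if the press, its handle or its lever is pushed with more than 25 N (contact force between any of the arm, the fingers and press above 25 N).
It fails at once if a thing beside the press is moved more than 30 mm (distance of any of mug, tub, cup, pot, spoon from where it was at the start of the episode above 0.03 m).
It also fails if it takes over 72 s, if anything falls off the work surface, if the arm or the gripper's body presses on something with over 40 N, if the wrist force passes 120 N, or if a joint passes its speed limit or range.

ROBOT

A 7-joint arm with a two-finger parallel gripper is mounted at the origin on a cart in front of the work surface, level with it; the furniture and walls round the work are solid. World frame = base frame: x ahead of the robot, y to its left, z up, the work surface at z = 0. Lengths are in m, angles in rad, forces in N, time in s.
With the tool pointing down it reaches from about 0.425 to 0.925 m from the base axis. Payload 6.8 kg.
Tool frame: the origin (TCP) lies at the very end of the fingers, on their centre line; the grasp point (between the pads) lies 19 mm behind it; z points along the fingers, y is the line along which they close (so a half turn about z gives the same grasp; the last joint's range is limited). The gripper opens to 85 mm and grips with 20 to 120 N. Pads are 22 mm wide; open, the fingers measure 114 mm over their backs; the gripper's body (76 mm by 85 mm) begins 54 mm behind the grasp point. The pads swing forward as they close: fully open they stand 13 mm farther back than shut.
Start: joints at [-1.337, 0.477, 0.022, 1.555, -0.011, 1.109, -0.083], TCP at [0.226, 0.636, 0.231] pointing down, gripper open.
Joint ranges: [-2.96, 2.96], [-0.34, 2.1], [-1.41, 1.46], [0.24, 2.44], [-1.37, 4.51], [0.17, 1.92], [-2.96, 2.96]. Speed limits (rad/s): [2.39, 2.39, 3.14, 3.14, 3.14, 3.14, 3.14].

INTERFACE

Orientations are given as a unit quaternion [w, x, y, z].
In Python, from station import bot gives the robot as it stands. The module is installed in compiled form; this text tells all that it offers.
- The arm moves only by the shell command python3 -m jog 'ROWS' [OPENING] [FORCE]. ROWS is JSON, a list of rows, each a list of 4 numbers: the shift along the tool's x, y, z in cm, then the turn about the tool's z in rad. In form: [[x, y, z, spin], ...]. A call has 1 to 20 rows; each row is the pose to reach, as a shift and turn from the pose commanded when the call began, along the tool's axes at that moment; what a row does not reach only later rows make up. A row lasts 1/12 s, in which the tool goes at most 41.7 mm and 7.16 degrees, less where a joint would pass 70% of its speed; a pose out of reach is approached as far as the arm can. A call with a gripper value outside its range is refused whole. OPENING is the closure, from -1 (fully open) to 1 (shut), set as the call begins (- or left out, the last holds). The fingers move at their own pace and stop on an object; FORCE is the grip in N (left out, the last holds). Time passes only in rows, so rows that repeat a pose let the fingers close. It gives the time, the measured TCP pose, the force, the opening and the grip force at its end, in the units of the state.
- bot.get_obs(): the state, without advancing time (a new reading comes with each control period).
- bot.read_camera(name): name is "scene" or "top" or "wrist"; returns a dict with "pixels" (400x640x3 uint8, red, green, blue), "depth" (400x640 float32, m along the optical axis (not along the pixel's ray), 0 where there is no reading), "fovy" (degrees; the focal length in pixels is half the picture's height over the tangent of half this angle, whatever the lens; pixels are square), "cx", "cy" (the principal point, pixels), "distortion" ([k1, k2, p1, p2, k3] as OpenCV has them; the pictures are not rectified), "pose" (4x4, takes a point from camera to world coordinates). Camera axes: x right, y down, z forward; pixel columns grow to the right and rows downward; lengths in m; the calibration is good to about 2 mm. A picture is of the moment at which its call begins.
- bot.hand_in(): hands the job in; it is judged then, once.
The state is a dict: "t": time; "q": joint angles; "joint_vel": joint speeds; "joint_torque": joint torques, N m; "eef_pos": TCP position; "tool_rot": TCP orientation; "contact_force": force on the tool from outside, world axes, zero at the start; "torque": the same for the moment, N m; "gripper_width": opening from 0.0 (shut) to 1.0 (fully open); "grasp_force": force on a finger pad.
Only numpy, scipy, OpenCV 4.12 (cv2) and the standard library are available. Lean on these libraries where they do the work, as an engineer would, in place of code of your own. Each camera call takes 0.05 s, during which the arm holds its last target. There are 200 camera calls.

## Working session

There is one attempt and no reset: what is moved stays moved. The work goes in short steps, Python scripts to look and compute and a shell command to move; the robot and the scene stay as the last step left them, time stands still between calls to the robot, and variables do not carry over. Pictures are saved under pics/ and viewed, at most 10 in all, crops included, and the job is handed in when it is done.

```bash
mkdir -p pics; python3 - <<'E'
from station import bot
import cv2,numpy as np
o=bot.get_obs();print(o)
for n in("scene","top"):
    c=bot.read_camera(n);cv2.imwrite(f"pics/{n}0.png",c["pixels"][:,:,::-1]);np.savez(f"{n}0.npz",**c);print(n,c["fovy"],c["cx"],c["cy"],c["distortion"],c["pose"].round(3).tolist())
E
```

```text
{'t': 0.0, 'q': array([-1.33714269,  0.47780214,  0.02233572,  1.55649492, -0.01148538,
        1.10929969, -0.08310442]), 'joint_vel': array([ 0.00109951, -0.00023054, -0.00014161, -0.00061452, -0.00226815,
        0.00035345,  0.00032641]), 'joint_torque': array([-6.31594794e-04, -5.96453619e+01,  1.60765328e+00, -2.81199324e+01,
        1.24118550e-02,  9.16584424e-03,  7.85843241e-06]), 'eef_pos': array([0.22603087, 0.63537691, 0.23030593]), 'tool_rot': array([-8.43373678e-05,  1.70033167e-01,  9.85437894e-01, -9.34144537e-04]), 'contact_force': array([0.78511255, 0.29783891, 0.45963029]), 'torque': array([-0.02465231,  0.033351  ,  0.01203596]), 'grasp_force': 0.0, 'gripper_width': 0.9979131221411554}
scene 48.92546682749259 311.17855425879327 196.40542671004656 [0.01487864 0.         0.         0.         0.        ] [[0.766, -0.451, 0.458, -0.101], [-0.642, -0.55, 0.534, -0.718], [0.011, -0.703, -0.711, 1.089], [0.0, 0.0, 0.0, 1.0]]
top 42.65694349637634 310.3859446549253 197.62017600097224 [-0.12310976  0.          0.          0.          0.        ] [[-0.127, -0.781, 0.612, -0.688], [-0.992, 0.111, -0.065, 0.099], [-0.017, -0.615, -0.788, 1.689], [0.0, 0.0, 0.0, 1.0]]
```

View pics/scene0.png

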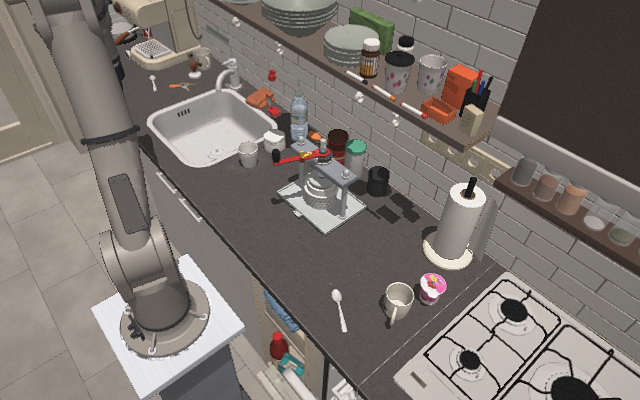

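View pics/top0.png

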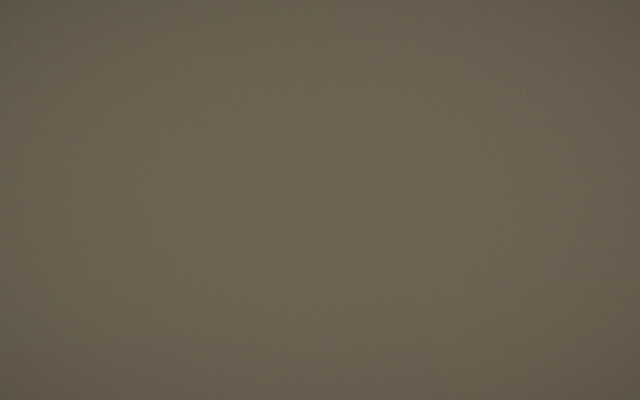

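The top camera is blocked by the arm. The scene view shows the press at about (322,190), its red handle with the knob at (277,157), the cup and pot near (248,153) and (275,140), the mug at (398,300), the tub at (432,288) and the spoon at (340,310).

```bash
cat > h.py <<'E'
import numpy as np,cv2
from station import bot
def K(c):
    f=200/np.tan(np.radians(c["fovy"])/2);return np.array([[f,0,c["cx"]],[0,f,c["cy"]],[0,0,1]])
def rays(c,uv):
    uv=np.array(uv,float).reshape(-1,1,2);n=cv2.undistortPoints(uv,K(c),np.array(c["distortion"]))[:,0]
    return np.c_[n,np.ones(len(n))]
def pts(c,uv):
    uv=np.array(uv).reshape(-1,2);d=np.array([c["depth"][int(v),int(u)] for u,v in uv])
    return (rays(c,uv)*d[:,None])@c["pose"][:3,:3].T+c["pose"][:3,3]
def onz(c,uv,z):
    r=rays(c,uv)@c["pose"][:3,:3].T;o=c["pose"][:3,3];return o+r*((z-o[2])/r[:,2])[:,None]
def proj(c,P):
    P=np.array(P,float).reshape(-1,3);T=np.linalg.inv(c["pose"]);q=P@T[:3,:3].T+T[:3,3]
    return cv2.projectPoints(q,np.zeros(3),np.zeros(3),K(c),np.array(c["distortion"]))[0][:,0]
def mask(c,name,box=None):
    h=cv2.cvtColor(c["pixels"],cv2.COLOR_RGB2HSV).astype(int);H,S,V=h[...,0],h[...,1],h[...,2]
    m={"red":((H<8)|(H>172))&(S>150)&(V>80),"yellow":(H>18)&(H<35)&(S>140)&(V>100),"black":(V<45),"green":(H>40)&(H<85)&(S>100)}[name]
    if box: 
        z=np.zeros_like(m);x0,y0,x1,y1=box;z[y0:y1,x0:x1]=1;m=m&z
    return m
def uvs(m): 
    v,u=np.nonzero(m);return np.c_[u,v]
E
python3 - <<'E'
from h import *
c=dict(np.load("scene0.npz"))
b=(255,125,370,240)
for n in("red","yellow","black","green"):
    u=uvs(mask(c,n,b));
    if len(u):
        p=pts(c,u);print(n,len(u),u.mean(0),p.mean(0).round(3),p.min(0).round(3),p.max(0).round(3))
for n,u in dict(knobtop=(276,151),cup=(248,145),pot=(275,134),mug=(398,290),tub=(432,280),spoon=(337,296),spoon2=(343,325),nutL=(302,141),nutR=(347,173)).items(): print(n,pts(c,u).round(3))
# tray/posts
cv2.imwrite("pics/s0c.png",cv2.resize(c["pixels"][120:240,225:385,::-1],None,fx=5,fy=5,interpolation=cv2.INTER_CUBIC))
E
```

```text
red 307 [311.82084691 156.00651466] [0.603 0.095 0.186] [-0.101 -0.718 -0.002] [0.802 0.323 1.089]
yellow 39 [304.53846154 154.25641026] [0.55  0.075 0.233] [0.534 0.069 0.223] [0.574 0.086 0.252]
black 237 [317.26160338 158.35443038] [0.66  0.129 0.124] [ 0.456 -0.042 -0.008] [0.852 0.501 0.273]
green 205 [356.07804878 146.21463415] [0.796 0.093 0.128] [0.763 0.061 0.117] [0.83  0.131 0.135]
knobtop [[0.469 0.108 0.267]]
cup [[0.551 0.406 0.063]]
pot [[0.668 0.396 0.063]]
mug [[ 0.523 -0.365  0.046]]
tub [[ 0.604 -0.412  0.071]]
spoon [[ 0.4   -0.253  0.003]]
spoon2 [[ 0.351 -0.331  0.005]]
nutL [[0.604 0.154 0.208]]
nutR [[ 0.607 -0.053  0.214]]
```

View pics/s0c.png

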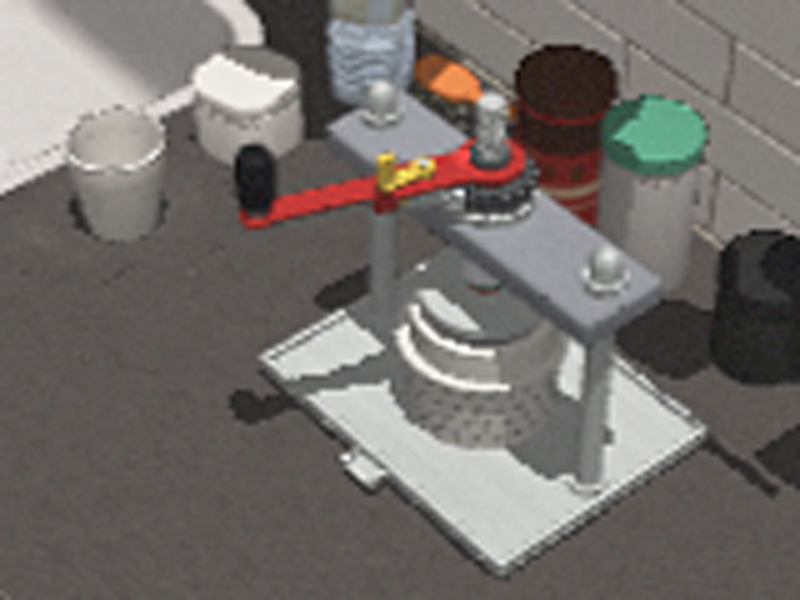

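The crop shows the knob at full-image (276,156), the yellow tab at (302,154), the screw at (323,146), the nuts at (301,140) and (346,173), and the handle swung to the robot's left. The tab stands to the right of the bar.

```bash
cat > loc.py <<'E'
from h import *
from scipy.optimize import least_squares
def circ(p,r,cam):
    d=p[:,:2].mean(0)-cam[:2];d/=np.linalg.norm(d)
    s=least_squares(lambda c:np.linalg.norm(p[:,:2]-c,axis=1)-r,p[:,:2].mean(0)+d*r*.75,loss="soft_l1",f_scale=.002);return s.x,np.sqrt(np.mean(s.fun**2))
E
python3 - <<'E'
from loc import *
c=dict(np.load("scene0.npz"));cam=c["pose"][:3,3]
allp=uvs(np.ones((400,640),bool));
def box(x0,y0,x1,y1):
    u=allp[(allp[:,0]>=x0)&(allp[:,0]<=x1)&(allp[:,1]>=y0)&(allp[:,1]<=y1)];return u,pts(c,u)
u,p=box(268,145,284,165);k=(c["pixels"][u[:,1],u[:,0]].max(1)<60)&(p[:,2]>.2)&(p[:,2]<.3);kp=p[k]
print("knob",circ(kp[kp[:,2]<.262],.0125,cam),kp[:,2].min(),kp[:,2].max(),k.sum())
u,p=box(317,136,330,154);k=(p[:,2]>.228)&(p[:,2]<.29)&(p[:,0]<.66)&(np.ptp(c["pixels"][u[:,1],u[:,0]],axis=1)<30);sp=p[k]
print("screw",circ(sp[sp[:,2]<.262],.0095,cam),sp[:,2].min(),sp[:,2].max(),k.sum())
for n,b in dict(nL=(297,136,306,146),nR=(340,168,352,181)).items():
    u,p=box(*b);k=(p[:,2]>.2)&(p[:,2]<.225);print(n,p[k].mean(0),p[k].max(0),k.sum())
m=mask(c,"red",(270,145,332,166));p=pts(c,uvs(m));t=p[(p[:,2]>.212)&(p[:,2]<.24)&(p[:,0]<.6)];q=t[t[:,2]>np.median(t[:,2])-.004]
print("bar top z",np.percentile(t[:,2],[10,50,90]));v=cv2.fitLine(q[:,:2].astype(np.float32),cv2.DIST_HUBER,0,.01,.01).ravel();print("bar line",v,np.arctan2(v[1],-v[0]))
m=mask(c,"yellow",(295,145,315,166));u=uvs(m);p=pts(c,u);print("tab",p[p[:,2]>.236].round(3).tolist(), "top",p[p[:,2]>.246].mean(0))
# crosshead front edge
u,p=box(290,130,360,190);k=(abs(p[:,2]-.192)<.004);xy=p[k][:,:2].astype(np.float32);print("crosshead",cv2.minAreaRect(xy),k.sum())
E
```

```text
knob (array([0.47041537, 0.11088047]), np.float64(0.0017887348985444712)) 0.22306042620406596 0.2734495851960921 94
screw (array([0.61119324, 0.06060187]), np.float64(0.0020731247232602707)) 0.22807289536056352 0.2697432395386655 78
nL [0.60594012 0.16154718 0.21032013] [0.61528109 0.17499564 0.22140973] 39
nR [ 0.60794289 -0.0480538   0.21085543] [ 0.61807518 -0.03668506  0.22156253] 48
bar top z [0.22011471 0.22280541 0.22538157]
bar line [ 0.92349637 -0.38360724  0.5452298   0.07716246] -2.7478936
tab [[0.538, 0.077, 0.251], [0.539, 0.074, 0.252], [0.543, 0.074, 0.25], [0.536, 0.074, 0.25], [0.538, 0.073, 0.25], [0.538, 0.077, 0.243], [0.54, 0.075, 0.243], [0.534, 0.073, 0.244], [0.54, 0.075, 0.24], [0.543, 0.073, 0.239], [0.536, 0.075, 0.238]] top [0.53881312 0.07433505 0.25057234]
crosshead ((0.6089252233505249, 0.05692187696695328), (0.06689777225255966, 0.25007370114326477), 0.875827968120575) 587
```

```bash
python3 -m jog '[[0,0,-4,0],[0,0,-8,0],[-3,-2.5,-10,0],[-6,-5,-10,0],[-9,-7.6,-10,0],[-12,-10.2,-10,0],[-15,-12.7,-10,0],[-18,-15.3,-10,0],[-21,-17.8,-10,0],[-24,-20.4,-10,0],[-27,-23,-10,0],[-30,-25.5,-10,0],[-33,-28,-10,0],[-36,-30.6,-10,0],[-39,-33.1,-10,0],[-42,-35.7,-10,0],[-45,-38.2,-10,0],[-47,-40,-10,0],[-48.6,-41.3,-10,0],[-48.6,-41.3,-10,0]]' 0
python3 - <<'E'
from h import *
o=bot.get_obs();print(o["t"],o["eef_pos"],o["tool_rot"],o["q"].round(2),o["gripper_width"],o["contact_force"])
ims=[]
for n in("scene","wrist"):
    c=bot.read_camera(n);np.savez(f"{n}1.npz",**c);ims.append(c["pixels"][:,:,::-1])
s=cv2.resize(ims[0][110:250,220:400],None,fx=4,fy=4)[:300,:]
cv2.imwrite("pics/1.png",np.vstack([cv2.resize(ims[1],(480,300)),cv2.resize(s,(480,300))]))
E
```

```text
t: 1.77
eef_pos: [0.5472, 0.0785, 0.3311]
tool_rot: [0.0, 0.174, 0.985, -0.001]
contact_force: [0.5, 1.1, 0.6]
gripper_width: 0.501
grasp_force: 0.0
1.7667 [0.54717993 0.07848347 0.33111364] [ 4.80441494e-04  1.73759007e-01  9.84787442e-01 -1.12680128e-03] [-0.6   0.19  0.4   1.74 -0.08  1.22  1.05] 0.5006733375344123 [0.52690031 1.05020932 0.58070768]
```

View pics/1.png

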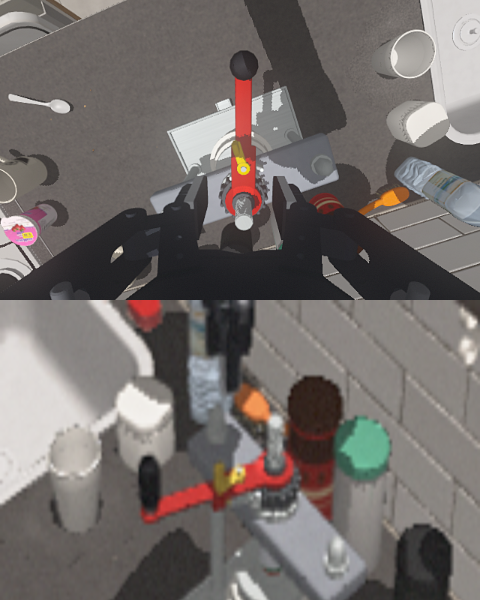

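The wrist view (480 px wide half) shows the knob at (244,65), the yellow tab at (237,150) left of the bar in the picture and the screw top at (243,219). The fingers are open symmetrically over the handle. Cross-check by rays.

```bash
python3 - <<'E'
from h import *
c=dict(np.load("wrist1.npz"))
m=mask(c,"yellow",(290,170,350,250));u=uvs(m);p=pts(c,u);print("yellow z",p[:,2].min(),p[:,2].max());t=p[p[:,2]>.246];print("tab top",len(t),t.mean(0),onz(c,u[p[:,2]>.246],.251).mean(0))
m=mask(c,"black",(295,55,355,110));u=uvs(m);n,l,s,ce=cv2.connectedComponentsWithStats(m.astype(np.uint8));print(s,ce);i=1+s[1:,4].argmax();print("knob",onz(c,ce[i],.262), pts(c,ce[i]))
print("screw",[ (pts(c,(324,v)).round(4).tolist(),onz(c,(324,v),.268).round(4).tolist()) for v in (285,292,298)])
m=mask(c,"red",(300,100,345,190));p=pts(c,uvs(m));q=p[(p[:,2]>.215)&(p[:,2]<.232)];v=cv2.fitLine(q[:,:2].astype(np.float32),cv2.DIST_HUBER,0,.01,.01).ravel();print(q[:,2].mean(),v,np.arctan2(-v[1],v[0]))
E
```

```text
yellow z 0.22586544141835324 0.47492677757632235
tab top 35 [0.53865004 0.08011823 0.27190905] [0.54514895 0.07758735 0.251     ]
[[     0      0    640    400 255860]
 [   318     68     26     26    127]
 [   312     71      4      3      4]
 [   311     75      1      1      1]
 [   309     78      1      1      1]
 [   332     78      1      1      1]
 [   335     80      1      1      1]
 [   341     95      1      2      2]
 [   338     98      3      3      3]] [[319.49271086 199.56770109]
 [333.50393701  74.96850394]
 [313.5         72.        ]
 [311.          75.        ]
 [309.          78.        ]
 [332.          78.        ]
 [335.          80.        ]
 [341.          95.5       ]
 [339.          99.        ]]
knob [[0.46487099 0.11948988 0.262     ]] [[0.46555866 0.11892279 0.26950649]]
screw [([[0.6024, 0.0638, 0.2682]], [[0.6025, 0.0638, 0.268]]), ([[0.6076, 0.062, 0.2689]], [[0.6081, 0.0618, 0.268]]), ([[0.6121, 0.0603, 0.2695]], [[0.613, 0.06, 0.268]])]
0.22577788238405133 [ 0.941864   -0.33599436  0.50704396  0.09843916] 0.34266075
```

```bash
python3 -m jog '[[0,0.1,2.5,0],[0,0.1,5,0],[0,0.1,7,0],[0,0.1,8.5,0],[0,0.1,9.5,0],[0,0.1,9.7,0],[0,0.1,9.7,0],[0,0.1,9.7,0]]'
cat > look.py <<'E'
import sys
from h import *
n=sys.argv[1];c=bot.read_camera("wrist");s=bot.read_camera("scene")
np.savez(f"w{n}.npz",**c);np.savez(f"s{n}.npz",**s)
cv2.imwrite(f"pics/{n}.png",np.vstack([cv2.resize(c["pixels"][:,:,::-1],(480,300)),cv2.resize(s["pixels"][120:220,240:400,::-1],(480,300))]))
E
python3 look.py 2
```

```text
t: 2.53
eef_pos: [0.5464, 0.0855, 0.2351]
tool_rot: [0.0, 0.17, 0.985, 0.0]
contact_force: [0.1, -0.4, 0.7]
gripper_width: 0.498
grasp_force: 0.0
```

View pics/2.png

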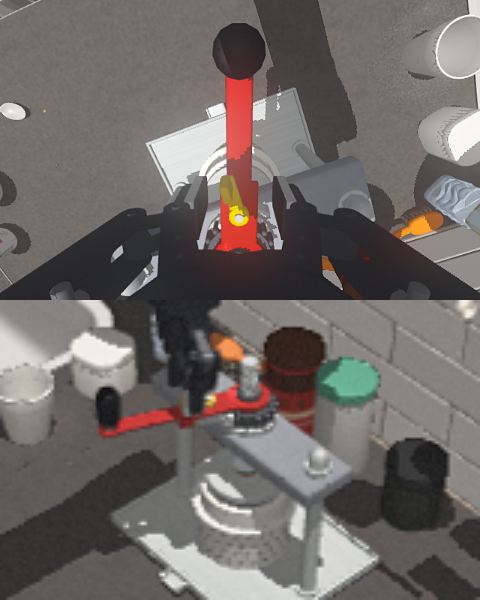

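The tab at (230,185) stands between the fingers (197 and 283), which are down round it. Now push it left.

```bash
python3 -m jog '[[0,0.3,0,0],[0,0.5,0,0],[0,0.7,0,0],[0,0.9,0,0],[0,1.1,0,0],[0,1.3,0,0],[0,1.5,0,0],[0,1.7,0,0],[0,1.9,0,0],[0,2.1,0,0],[0,2.3,0,0],[0,2.4,0,0],[0,2.4,0,0],[0,2.4,0,0]]'
python3 look.py 3
```

```text
t: 3.8
eef_pos: [0.5543, 0.1074, 0.2344]
tool_rot: [0.0, 0.17, 0.985, 0.0]
contact_force: [-0.7, -1.2, 0.1]
gripper_width: 0.5
grasp_force: 0.4
```

View pics/3.png

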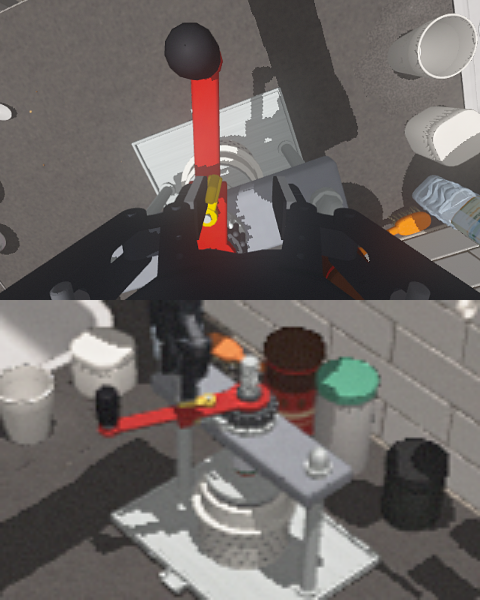

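The tab now leans to the right of the picture, to the robot's left, at (214,188) against its pivot at (210,215). It is flipped, and the handle stayed put. Back off, rise and go over the knob.

```bash
python3 -m jog '[[0,-0.6,0,0],[0,-1.1,0,0],[0,-1.1,-3,0],[0,-1.1,-6.5,0],[3.5,-2,-7,0],[7,-2.5,-7,0],[8.1,-2.5,-7,0],[8.1,-2.5,-7,0],[8.1,-2.5,-7,0]]'
python3 - <<'E'
from h import *
c=bot.read_camera("wrist");s=bot.read_camera("scene");np.savez("w4.npz",**c);np.savez("s4.npz",**s)
print(proj(c,[[.4698,.1112,.27]]))
u=uvs(np.ones((400,640),bool));p=pts(c,u);d=(p[:,2]>.255)&(p[:,2]<.275)&(np.hypot(p[:,0]-.47,p[:,1]-.111)<.03)
print("knob top",d.sum(),p[d].mean(0),(p[d].max(0)+p[d].min(0))/2)
m=mask(s,"yellow",(295,140,320,166));pp=pts(s,uvs(m));print("tab",pp[pp[:,2]>.244].mean(0))
E
```

```text
t: 4.65
eef_pos: [0.4693, 0.111, 0.3046]
tool_rot: [0.0, 0.17, 0.985, 0.0]
contact_force: [0.3, -0.4, -0.5]
gripper_width: 0.505
grasp_force: 0.0
[[320.90644904 224.8484958 ]]
knob top 1265 [0.46788491 0.11361051 0.26865695] [0.47000226 0.11280498 0.26423141]
tab [0.543504   0.08937728 0.24894923]
```

```bash
python3 -m jog '[[0.05,0.1,2,0],[0.05,0.1,4,0],[0.05,0.1,5.8,0],[0.05,0.1,6.4,0],[0.05,0.1,6.4,0]]'; python3 -m jog '[[0,0,0,0],[0,0,0,0],[0,0,0,0]]' 0.2
python3 - <<'E'
import numpy as np
for s in(-1,1):
  print([[round(15*(np.cos(d)-1),2),round(s*15*np.sin(d),2),0,round(s*d,3)] for d in np.arange(1,21)*.05])
E
```

```text
t: 5.17
eef_pos: [0.469, 0.1114, 0.2387]
tool_rot: [-0.001, 0.171, 0.985, -0.001]
contact_force: [1.2, 0.1, 0.7]
gripper_width: 0.496
grasp_force: 0.0
t: 5.42
eef_pos: [0.4702, 0.1124, 0.2413]
tool_rot: [0.001, 0.17, 0.985, 0.001]
contact_force: [0.0, -0.0, 0.6]
gripper_width: 0.398
grasp_force: 0.0
[[np.float64(-0.02), np.float64(-0.75), 0, np.float64(-0.05)], [np.float64(-0.07), np.float64(-1.5), 0, np.float64(-0.1)], [np.float64(-0.17), np.float64(-2.24), 0, np.float64(-0.15)], [np.float64(-0.3), np.float64(-2.98), 0, np.float64(-0.2)], [np.float64(-0.47), np.float64(-3.71), 0, np.float64(-0.25)], [np.float64(-0.67), np.float64(-4.43), 0, np.float64(-0.3)], [np.float64(-0.91), np.float64(-5.14), 0, np.float64(-0.35)], [np.float64(-1.18), np.float64(-5.84), 0, np.float64(-0.4)], [np.float64(-1.49), np.float64(-6.52), 0, np.float64(-0.45)], [np.float64(-1.84), np.float64(-7.19), 0, np.float64(-0.5)], [np.float64(-2.21), np.float64(-7.84), 0, np.float64(-0.55)], [np.float64(-2.62), np.float64(-8.47), 0, np.float64(-0.6)], [np.float64(-3.06), np.float64(-9.08), 0, np.float64(-0.65)], 
[... 924 characters left out ...]
9), np.float64(6.52), 0, np.float64(0.45)], [np.float64(-1.84), np.float64(7.19), 0, np.float64(0.5)], [np.float64(-2.21), np.float64(7.84), 0, np.float64(0.55)], [np.float64(-2.62), np.float64(8.47), 0, np.float64(0.6)], [np.float64(-3.06), np.float64(9.08), 0, np.float64(0.65)], [np.float64(-3.53), np.float64(9.66), 0, np.float64(0.7)], [np.float64(-4.02), np.float64(10.22), 0, np.float64(0.75)], [np.float64(-4.55), np.float64(10.76), 0, np.float64(0.8)], [np.float64(-5.1), np.float64(11.27), 0, np.float64(0.85)], [np.float64(-5.68), np.float64(11.75), 0, np.float64(0.9)], [np.float64(-6.27), np.float64(12.2), 0, np.float64(0.95)], [np.float64(-6.9), np.float64(12.62), 0, np.float64(1.0)]]
```

```bash
python3 -m jog '[[0,-0.3,0,-0.02],[0,-0.5,0,-0.035],[0,-0.75,0,-0.05],[-0.04,-1.1,0,-0.075],[-0.07,-1.5,0,-0.1],[-0.17,-2.2,0,-0.15],[-0.3,-3,0,-0.2],[-0.5,-3.7,0,-0.25]]'
```

```text
t: 6.08
eef_pos: [0.4614, 0.0755, 0.2407]
tool_rot: [0.0, 0.044, 0.999, 0.0]
contact_force: [0.3, 0.7, 0.3]
gripper_width: 0.401
grasp_force: 0.6
```

```bash
python3 -m jog '[[-0.02,-0.75,0,-0.05],[-0.07,-1.5,0,-0.1],[-0.17,-2.24,0,-0.15],[-0.3,-3,0,-0.2],[-0.47,-3.7,0,-0.25],[-0.67,-4.4,0,-0.3],[-0.9,-5.1,0,-0.35],[-1.2,-5.8,0,-0.4],[-1.5,-6.5,0,-0.45],[-1.84,-7.2,0,-0.5],[-2.2,-7.8,0,-0.55],[-2.6,-8.5,0,-0.6],[-3.1,-9.1,0,-0.65],[-3.5,-9.7,0,-0.7],[-4,-10.2,0,-0.75],[-4.55,-10.8,0,-0.8],[-5.1,-11.3,0,-0.85],[-5.7,-11.75,0,-0.9],[-5.7,-11.75,0,-0.9],[-5.7,-11.75,0,-0.9]]'
python3 - <<'E'
from h import *
c=bot.read_camera("scene");np.savez("s5.npz",**c);cv2.imwrite("pics/5.png",cv2.resize(c["pixels"][120:240,240:400,::-1],None,fx=5,fy=5))
E
```

```text
t: 7.75
eef_pos: [0.5073, -0.0469, 0.2402]
tool_rot: [-0.0, -0.392, 0.92, -0.0]
contact_force: [-1.8, 0.5, 0.5]
gripper_width: 0.399
grasp_force: 0.0
```

View pics/5.png

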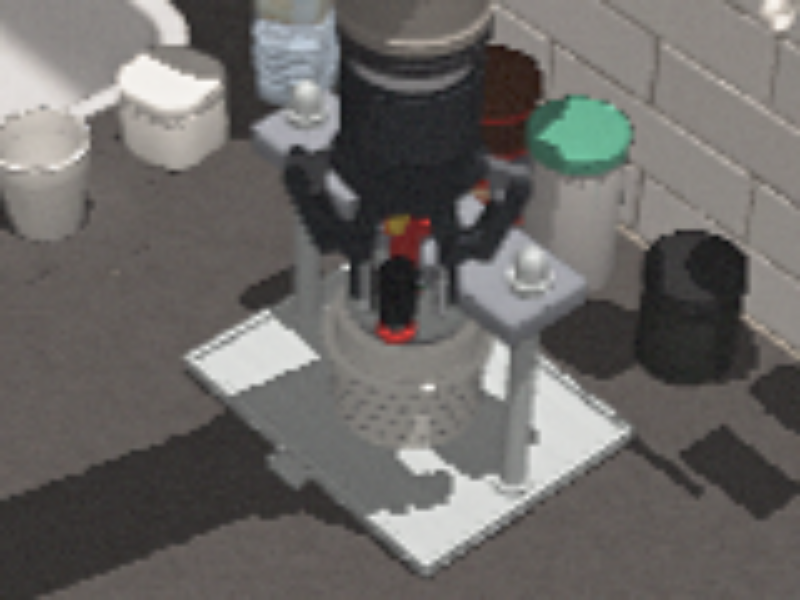

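The handle now points right, with the black knob at (397,290) between the fingers. The yellow tab is seen at (397,225), and the plate and mould below are unchanged. Next, check how the wrist camera could see the barrel.

```bash
python3 - <<'E'
from h import *
c=dict(np.load("w4.npz"));P=c["pose"];print(c["fovy"],K(c)[0,0],P.round(3));
# tool frame at w4: pos .4693,.111,.3046, a=.342
R=np.array([[-.942,.335,0],[.335,.942,0],[0,0,-1]]).T
print("cam pos in tool",R.T@(P[:3,3]-[.4693,.111,.3046]),"axis in tool",R.T@P[:3,2],"top ray",R.T@P[:3,:3]@[0,-200/K(c)[0,0],1],"bottom ray",R.T@P[:3,:3]@[0,200/K(c)[0,0],1])
s=dict(np.load("s0.npz")) if 0 else dict(np.load("scene0.npz"))
print("barrel approx px",proj(s,[[.611-.0165,.0605,.14],[.611-.0165,.0605,.13],[.611,.0605,.12]]), pts(s,[(322,176),(322,177),(318,185),(312,180),(310,190)]).round(3))
for v in range(168,182): print(v,[s["pixels"][v,u].tolist() for u in range(318,327)])
E
```

```text
65.66126025994356 309.97519827601684 [[ 0.334  0.909  0.248  0.407]
 [ 0.942 -0.323 -0.088  0.133]
 [ 0.     0.263 -0.965  0.448]
 [ 0.     0.     0.     1.   ]]
cam pos in tool [ 0.06572299 -0.00049797 -0.14389479] axis in tool [-2.62867958e-01  4.04769486e-04  9.64817009e-01] top ray [ 3.59516285e-01 -1.18006544e-04  1.13445784e+00] bottom ray [-0.8852522   0.00092755  0.79517618]
barrel approx px [[318.16608349 173.29144515]
 [318.09791351 175.59078222]
 [321.87959786 175.67826839]] [[0.6   0.048 0.134]
 [0.601 0.049 0.128]
 [0.576 0.039 0.116]
 [0.572 0.064 0.122]
 [0.563 0.063 0.082]]
168 [[85, 85, 91], [108, 109, 114], [142, 141, 145], [149, 150, 156], [156, 157, 163], [159, 159, 165], [159, 160, 165], [157, 158, 165], [161, 161, 167]]
169 [[79, 80, 82], [84, 87, 88], [100, 99, 104], [129, 133, 136], [150, 152, 157], [158, 157, 164], [162, 164, 169], [156, 156, 162], [157, 156, 164]]
170 [[77, 78, 82], [83, 86, 89], [83, 84, 85], [92, 94, 97], [118, 119, 124], [147, 147, 154], [155, 155, 160], [155, 157, 163], [157, 158, 163]]
171 [[86, 87, 89], [78, 77, 81], [77, 79, 83], [84,
[... 867 characters left out ...]
 [67, 82, 71], [75, 86, 82], [75, 87, 79], [48, 65, 53], [76, 86, 80], [83, 83, 86]]
178 [[106, 109, 107], [107, 104, 100], [101, 80, 79], [90, 55, 53], [91, 65, 62], [96, 75, 72], [109, 85, 85], [105, 107, 105], [99, 99, 99]]
179 [[101, 104, 102], [103, 105, 103], [104, 106, 105], [104, 108, 105], [104, 106, 106], [108, 110, 107], [105, 108, 106], [103, 105, 103], [107, 109, 105]]
180 [[101, 104, 100], [106, 107, 106], [106, 107, 105], [106, 107, 106], [107, 110, 107], [113, 113, 113], [104, 106, 104], [105, 105, 104], [104, 104, 102]]
181 [[102, 101, 103], [105, 104, 102], [101, 103, 101], [104, 105, 104], [101, 103, 103], [101, 103, 103], [105, 106, 104], [108, 108, 106], [105, 106, 107]]
```

```bash
python3 -m jog '[[0,0.25,0,0.015],[0,0.45,0,0.03],[0,0.65,0,0.045],[-0.03,0.9,0,0.06],[-0.04,1.1,0,0.075],[-0.06,1.35,0,0.09],[-0.11,1.8,0,0.12],[-0.17,2.25,0,0.15],[-0.24,2.7,0,0.18]]'
for i in 1; do python3 -m jog '[[0,0.45,0,0.03],[-0.03,0.9,0,0.06],[-0.06,1.35,0,0.09],[-0.11,1.8,0,0.12],[-0.17,2.25,0,0.15],[-0.24,2.7,0,0.18]]'; done
```

```text
t: 8.55
eef_pos: [0.4898, -0.0262, 0.2404]
tool_rot: [0.0, -0.308, 0.951, -0.0]
contact_force: [2.6, -2.3, -1.2]
gripper_width: 0.399
grasp_force: 1.8
t: 9.05
eef_pos: [0.4765, -0.004, 0.2404]
tool_rot: [0.001, -0.221, 0.975, -0.001]
contact_force: [3.9, -4.3, -2.8]
gripper_width: 0.402
grasp_force: 2.9
```

```bash
python3 -m jog '[[0,0.45,0,0.03],[-0.03,0.9,0,0.06],[-0.06,1.35,0,0.09],[-0.11,1.8,0,0.12],[-0.17,2.25,0,0.15],[-0.24,2.7,0,0.18]]'; python3 -m jog '[[0,0.45,0,0.03],[-0.03,0.9,0,0.06],[-0.06,1.35,0,0.09],[-0.11,1.8,0,0.12],[-0.17,2.25,0,0.15],[-0.24,2.7,0,0.18]]'
```

```text
t: 9.55
eef_pos: [0.4668, 0.0212, 0.2404]
tool_rot: [0.001, -0.132, 0.991, -0.001]
contact_force: [4.7, -5.0, -2.7]
gripper_width: 0.403
grasp_force: 2.9
t: 10.05
eef_pos: [0.4619, 0.0477, 0.2403]
tool_rot: [0.001, -0.042, 0.999, -0.001]
contact_force: [3.6, -5.8, -1.7]
gripper_width: 0.399
grasp_force: 2.9
```

```bash
for i in 0; do python3 -m jog '[[0,0.45,0,0.03],[-0.03,0.9,0,0.06],[-0.06,1.35,0,0.09],[-0.11,1.8,0,0.12],[-0.17,2.25,0,0.15],[-0.24,2.7,0,0.18],[-0.33,3.13,0,0.21],[-0.43,3.57,0,0.24],[-0.54,4,0,0.27],[-0.67,4.43,0,0.3]]';  python3 -m jog '[[0,0.45,0,0.03],[-0.03,0.9,0,0.06],[-0.06,1.35,0,0.09],[-0.11,1.8,0,0.12],[-0.17,2.25,0,0.15],[-0.24,2.7,0,0.18],[-0.33,3.13,0,0.21],[-0.43,3.57,0,0.24],[-0.54,4,0,0.27],[-0.67,4.43,0,0.3]]'; done
```

```text
t: 10.88
eef_pos: [0.4643, 0.092, 0.2402]
tool_rot: [0.0, 0.108, 0.994, -0.001]
contact_force: [2.8, -5.4, -0.4]
gripper_width: 0.404
grasp_force: 2.9
t: 11.72
eef_pos: [0.4797, 0.1338, 0.2402]
tool_rot: [-0.0, 0.255, 0.967, -0.001]
contact_force: [-0.8, -5.1, 1.8]
gripper_width: 0.4
grasp_force: 2.9
```

```bash
python3 -m jog '[[0,0.45,0,0.03],[-0.03,0.9,0,0.06],[-0.06,1.35,0,0.09],[-0.11,1.8,0,0.12],[-0.17,2.25,0,0.15],[-0.24,2.7,0,0.18],[-0.33,3.13,0,0.21],[-0.43,3.57,0,0.24],[-0.54,4,0,0.27],[-0.67,4.43,0,0.3]]';  python3 -m jog '[[0,0.45,0,0.03],[-0.03,0.9,0,0.06],[-0.06,1.35,0,0.09],[-0.11,1.8,0,0.12],[-0.17,2.25,0,0.15],[-0.24,2.7,0,0.18]]'; python3 - <<'E'
from h import *
print(bot.get_obs()["q"].round(2))
E
```

```text
t: 12.55
eef_pos: [0.5068, 0.1692, 0.2401]
tool_rot: [-0.001, 0.397, 0.918, -0.002]
contact_force: [-3.6, -5.1, 4.4]
gripper_width: 0.398
grasp_force: 2.9
t: 13.05
eef_pos: [0.5278, 0.1862, 0.2401]
tool_rot: [-0.001, 0.477, 0.879, -0.002]
contact_force: [-3.9, -5.9, 3.6]
gripper_width: 0.403
grasp_force: 2.9
[-0.8   0.29  0.42  1.85 -0.14  1.04  0.26]
```

```bash
python3 - <<'E'
from h import *
c=bot.read_camera("scene");np.savez("s6.npz",**c)
a=dict(np.load("scene0.npz"));
A=cv2.resize(a["pixels"][160:195,300:345,::-1],None,fx=8,fy=8);B=cv2.resize(c["pixels"][160:195,300:345,::-1],None,fx=8,fy=8)
cv2.imwrite("pics/6.png",np.hstack([A,B]))
for v in range(172,188): print(v,c["pixels"][v,320:325].reshape(-1).tolist())
E
```

```text
172 [89, 92, 91, 80, 82, 83, 86, 86, 90, 85, 88, 92, 109, 108, 113]
173 [120, 122, 123, 89, 89, 92, 79, 78, 81, 84, 85, 89, 85, 84, 88]
174 [129, 129, 133, 124, 123, 127, 95, 94, 98, 83, 83, 86, 85, 82, 87]
175 [125, 123, 128, 129, 126, 132, 126, 128, 129, 105, 105, 108, 79, 81, 83]
176 [125, 125, 128, 128, 129, 131, 126, 125, 128, 128, 128, 130, 117, 117, 120]
177 [129, 126, 132, 128, 128, 132, 129, 129, 132, 129, 127, 132, 124, 122, 129]
178 [106, 113, 112, 127, 128, 129, 123, 125, 130, 119, 122, 122, 101, 101, 100]
179 [62, 62, 52, 58, 64, 51, 55, 71, 59, 66, 56, 45, 87, 57, 53]
180 [110, 104, 105, 112, 91, 90, 114, 95, 94, 112, 100, 99, 112, 115, 112]
181 [107, 109, 108, 108, 112, 108, 106, 110, 109, 111, 113, 112, 109, 111, 110]
182 [105, 108, 105, 113, 114, 113, 112, 113, 112, 112, 110, 112, 110, 113, 113]
183 [108, 110, 109, 106, 107, 106, 108, 109, 106, 107, 107, 105, 108, 108, 107]
184 [103, 105, 103, 105, 107, 104, 106, 109, 107, 107, 109, 109, 111, 111, 109]
185 [114, 115, 114, 102, 104, 102, 110, 110, 108, 108, 110, 107, 109, 109, 107]
186 [202, 203, 199, 113, 114, 113, 106, 107, 106, 108, 111, 108, 108, 109, 108]
187 [212, 215, 210, 193, 194, 191, 108, 109, 107, 109, 109, 108, 113, 115, 112]
```

View pics/6.png

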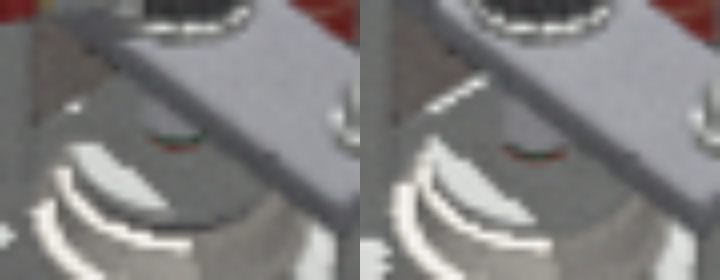

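The left half is before and the right half is now. The barrel edge has sunk about 1.7 px, from (178,140) to (535,152) in the picture, roughly 7 mm. The plate's shadow gap on the mould has closed, so contact is near. Return stroke to the right.

```bash
python3 -m jog '[[0,-0.3,0,-0.02],[0,-0.5,0,-0.035],[0,-0.75,0,-0.05],[-0.04,-1.1,0,-0.075],[-0.07,-1.5,0,-0.1],[-0.17,-2.24,0,-0.15],[-0.3,-3,0,-0.2],[-0.47,-3.7,0,-0.25],[-0.67,-4.4,0,-0.3],[-0.9,-5.1,0,-0.35],[-1.2,-5.8,0,-0.4],[-1.5,-6.5,0,-0.45],[-1.84,-7.2,0,-0.5],[-2.2,-7.8,0,-0.55],[-2.6,-8.5,0,-0.6],[-3.1,-9.1,0,-0.65],[-3.5,-9.7,0,-0.7],[-4,-10.2,0,-0.75],[-4.55,-10.8,0,-0.8],[-5.1,-11.3,0,-0.85]]'; python3 -m jog '[[-0.02,-0.75,0,-0.05],[-0.07,-1.5,0,-0.1],[-0.17,-2.24,0,-0.15],[-0.3,-3,0,-0.2],[-0.47,-3.7,0,-0.25],[-0.67,-4.4,0,-0.3],[-0.9,-5.1,0,-0.35],[-1.2,-5.8,0,-0.4],[-1.5,-6.5,0,-0.45],[-1.84,-7.2,0,-0.5],[-2.2,-7.8,0,-0.55],[-2.6,-8.5,0,-0.6],[-3.1,-9.1,0,-0.65],[-3.5,-9.7,0,-0.7],[-4,-10.2,0,-0.75],[-4.55,-10.8,0,-0.8],[-5.1,-11.3,0,-0.85],[-5.7,-11.75,0,-0.9],[-5.7,-11.75,0,-0.9]]'
```

```text
t: 14.77
eef_pos: [0.4617, 0.0836, 0.2405]
tool_rot: [0.0, 0.069, 0.998, 0.001]
contact_force: [-0.5, 1.1, 0.6]
gripper_width: 0.401
grasp_force: 0.7
t: 16.35
eef_pos: [0.502, -0.0418, 0.2403]
tool_rot: [0.0, -0.371, 0.929, -0.0]
contact_force: [-0.2, -1.0, 0.7]
gripper_width: 0.397
grasp_force: 0.0
```

```bash
python3 -m jog '[[0,0.25,0,0.015],[0,0.45,0,0.03],[0,0.65,0,0.045],[-0.03,0.9,0,0.06],[-0.04,1.1,0,0.075],[-0.06,1.35,0,0.09],[-0.11,1.8,0,0.12],[-0.17,2.25,0,0.15],[-0.24,2.7,0,0.18]]'; python3 -m jog '[[0,0.45,0,0.03],[-0.03,0.9,0,0.06],[-0.06,1.35,0,0.09],[-0.11,1.8,0,0.12]]'; python3 -m jog '[[0,0.45,0,0.03],[-0.03,0.9,0,0.06],[-0.06,1.35,0,0.09],[-0.11,1.8,0,0.12]]';  python3 -m jog '[[0,0.45,0,0.03],[-0.03,0.9,0,0.06],[-0.06,1.35,0,0.09],[-0.11,1.8,0,0.12]]';  python3 -m jog '[[0,0.45,0,0.03],[-0.03,0.9,0,0.06],[-0.06,1.35,0,0.09],[-0.11,1.8,0,0.12]]'
```

```text
t: 17.1
eef_pos: [0.4857, -0.0202, 0.2404]
tool_rot: [0.001, -0.284, 0.959, -0.001]
contact_force: [4.6, -4.2, -3.8]
gripper_width: 0.401
grasp_force: 3.0
t: 17.43
eef_pos: [0.4771, -0.0051, 0.2404]
tool_rot: [0.001, -0.225, 0.974, -0.001]
contact_force: [5.3, -5.5, -4.7]
gripper_width: 0.399
grasp_force: 3.4
t: 17.77
eef_pos: [0.4701, 0.0112, 0.2404]
tool_rot: [0.001, -0.167, 0.986, -0.001]
contact_force: [4.1, -6.3, -3.1]
gripper_width: 0.402
grasp_force: 3.5
t: 18.1
eef_pos: [0.4651, 0.0283, 0.2404]
tool_rot: [0.001, -0.107, 0.994, -0.001]
contact_force: [4.0, -6.9, -2.4]
gripper_width: 0.401
grasp_force: 3.6
t: 18.43
eef_pos: [0.4622, 0.0459, 0.2404]
tool_rot: [0.001, -0.047, 0.999, -0.001]
contact_force: [3.1, -6.7, -2.1]
gripper_width: 0.399
grasp_force: 3.8
```

```bash
python3 -m jog '[[0,0.45,0,0.03],[-0.03,0.9,0,0.06],[-0.06,1.35,0,0.09],[-0.11,1.8,0,0.12]]'; python3 -m jog '[[0,0.45,0,0.03],[-0.03,0.9,0,0.06],[-0.06,1.35,0,0.09],[-0.11,1.8,0,0.12]]';  python3 -m jog '[[0,0.45,0,0.03],[-0.03,0.9,0,0.06],[-0.06,1.35,0,0.09],[-0.11,1.8,0,0.12]]'
```

```text
t: 18.77
eef_pos: [0.4614, 0.0636, 0.2403]
tool_rot: [0.001, 0.013, 1.0, -0.001]
contact_force: [3.5, -7.5, -1.1]
gripper_width: 0.404
grasp_force: 3.9
t: 19.1
eef_pos: [0.4626, 0.0813, 0.2403]
tool_rot: [0.0, 0.073, 0.997, -0.002]
contact_force: [3.1, -8.4, -0.5]
gripper_width: 0.399
grasp_force: 4.0
t: 19.43
eef_pos: [0.466, 0.0987, 0.2402]
tool_rot: [0.0, 0.133, 0.991, -0.002]
contact_force: [0.4, -9.1, 0.7]
gripper_width: 0.4
grasp_force: 4.2
```

```bash
python3 -m jog '[[0,0.45,0,0.03],[-0.03,0.9,0,0.06],[-0.06,1.35,0,0.09],[-0.11,1.8,0,0.12],[-0.17,2.2,0,0.15]]'; python3 -m jog '[[0,-0.2,0,0],[0,-0.45,0,0],[0,-0.45,0,0],[0,-0.45,-2,0],[0,-0.45,-5,0],[0,-0.45,-7,0],[2,-0.45,-7,0],[6,-0.45,-7,0],[10,-0.45,-7,0],[10,-0.45,-7,0],[10,-0.45,-7,0]]'
```

```text
t: 19.85
eef_pos: [0.473, 0.1194, 0.2402]
tool_rot: [-0.0, 0.207, 0.978, -0.002]
contact_force: [-0.3, -8.7, 3.8]
gripper_width: 0.4
grasp_force: 4.4
t: 20.77
eef_pos: [0.3781, 0.1595, 0.3106]
tool_rot: [-0.0, 0.203, 0.979, 0.001]
contact_force: [0.4, -0.9, -0.4]
gripper_width: 0.404
grasp_force: 0.0
```

```bash
python3 - <<'E'
from h import *
c=dict(np.load("w4.npz"))
def T(a,p):
    M=np.eye(4);M[:3,:3]=np.array([[-np.cos(a),np.sin(a),0],[np.sin(a),np.cos(a),0],[0,0,-1]]).T;M[:3,3]=p;return M
X=np.linalg.inv(T(.342,[.4693,.111,.3046]))@c["pose"]
st=np.array([.611,.0605,.122])
for a in(.7,.85,1.0,1.15):
  for p in([.491,-.10,.155],[.50,-.10,.16],[.47,-.09,.15],[.46,-.08,.13],[.47,-.07,.14]):
    d=dict(c);d["pose"]=T(a,p)@X;cp=d["pose"][:3,3];v=cp-st
    uv=proj(d,[st+[0,0,0]])[0];print(a,p,uv.round(),"elev",np.degrees(np.arctan2(v[2],np.hypot(*v[:2]))).round(),"dist",np.linalg.norm(v).round(3),"cam",cp.round(3))
E
```

```text
0.7 [0.491, -0.1, 0.155] [647. 207.] elev 40.0 dist 0.273 cam [ 0.44  -0.058  0.299]
0.7 [0.5, -0.1, 0.16] [633. 194.] elev 42.0 dist 0.271 cam [ 0.449 -0.058  0.304]
0.7 [0.47, -0.09, 0.15] [654. 244.] elev 38.0 dist 0.279 cam [ 0.419 -0.048  0.294]
0.7 [0.46, -0.08, 0.13] [680. 281.] elev 34.0 dist 0.271 cam [ 0.409 -0.038  0.274]
0.7 [0.47, -0.07, 0.14] [640. 271.] elev 37.0 dist 0.266 cam [ 0.419 -0.028  0.284]
0.85 [0.491, -0.1, 0.155] [654. 158.] elev 42.0 dist 0.266 cam [ 0.447 -0.051  0.299]
0.85 [0.5, -0.1, 0.16] [638. 147.] elev 44.0 dist 0.264 cam [ 0.456 -0.051  0.304]
0.85 [0.47, -0.09, 0.15] [668. 196.] elev 39.0 dist 0.272 cam [ 0.426 -0.041  0.294]
0.85 [0.46, -0.08, 0.13] [700. 230.] elev 35.0 dist 0.263 cam [ 0.416 -0.031  0.274]
0.85 [0.47, -0.07, 0.14] [657. 226.] elev 39.0 dist 0.259 cam [ 0.426 -0.021  0.284]
1.0 [0.491, -0.1, 0.155] [654. 107.] elev 43.0 dist 0.258 cam [ 0.455 -0.045  0.299]
1.0 [0.5, -0.1, 0.16] [635.  98.] elev 45.0 dist 0.257 cam [ 0.464 -0.045  0.304]
1.0 [0.47, -0.09, 0.15] [674. 144.] elev 41.0 dist 0.265 cam [ 0.434 -0.035  0.294]
1.0 [0.46, -0.08, 0.13] [713. 175.] elev 36.0 dist 0.256 cam [ 0.424 -0.025  0.274]
1.0 [0.47, -0.07, 0.14] [666. 176.] elev 40.0 dist 0.251 cam [ 0.434 -0.015  0.284]
1.15 [0.491, -0.1, 0.155] [645.  55.] elev 45.0 dist 0.251 cam [ 0.464 -0.04   0.299]
1.15 [0.5, -0.1, 0.16] [623.  49.] elev 47.0 dist 0.25 cam [ 0.473 -0.04   0.304]
1.15 [0.47, -0.09, 0.15] [672.  89.] elev 42.0 dist 0.257 cam [ 0.443 -0.03   0.294]
1.15 [0.46, -0.08, 0.13] [717. 115.] elev 38.0 dist 0.248 cam [ 0.433 -0.02   0.274]
1.15 [0.47, -0.07, 0.14] [668. 124.] elev 42.0 dist 0.244 cam [ 0.443 -0.01   0.284]
```

```bash
python3 -m jog '[[-2,-3.4,0,0.03],[-5,-6.5,0,0.06],[-8,-9,0,0.1],[-11,-11.5,0,0.14],[-14,-14,0,0.14],[-17,-16.5,0,0.14],[-19.8,-17.5,1,0.14],[-19.8,-17.5,4.5,0.14],[-19.8,-17.5,8,0.14],[-19.8,-17.5,12,0.14],[-19.8,-17.5,14.5,0.14],[-19.8,-17.5,15.5,0.14],[-19.8,-17.5,15.5,0.14]]'
python3 - <<'E'
from h import *
c=bot.read_camera("wrist");np.savez("w7.npz",**c);print(proj(c,[[.611,.0605,.122],[.611,.0605,.13]]),bot.get_obs()["contact_force"])
cv2.imwrite("pics/7.png",c["pixels"][:,:,::-1])
E
```

```text
t: 21.85
eef_pos: [0.4901, -0.082, 0.1534]
tool_rot: [-0.002, 0.273, 0.962, -0.001]
contact_force: [0.1, 0.8, 0.4]
gripper_width: 0.403
grasp_force: 0.0
[[610.89823014 267.42015214]
 [622.39686706 273.60108046]] [-0.6190062   0.18174009  0.59410362]
```

View pics/7.png

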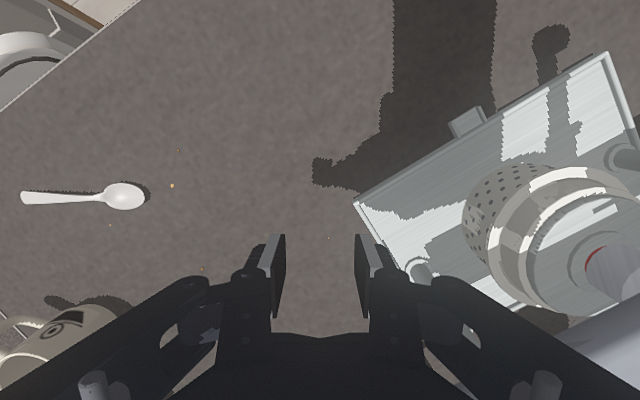

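The press fills the right edge of the picture. The plate is on the lid round (560,240), with a red arc on the stem at (590,258) just under the barrel (615,272). Measure along the stem direction, where 1 mm is about 1.6 px.

```bash
python3 - <<'E'
from h import *
c=dict(np.load("w7.npz"))
cv2.imwrite("pics/8.png",cv2.resize(c["pixels"][225:310,555:640,::-1],None,fx=7,fy=7,interpolation=cv2.INTER_NEAREST))
cam=c["pose"][:3,3];ax=np.array([.611,.0605]);d=cam[:2]-ax;d/=np.linalg.norm(d);print("cam",cam)
# plate top / lid from depth
for n,uv in dict(plate=[(570,250),(575,235),(560,262),(572,280)],lid=[(520,245),(533,215),(560,196)]).items(): print(n,pts(c,uv).round(4).tolist())
# along line of vertical line at stem front, for barrel radius
for z in np.arange(.104,.150,.001):
    P=[ax[0]+d[0]*.0165,ax[1]+d[1]*.0165,z];u=proj(c,[P])[0];i=np.round(u).astype(int)
    if i[0]<640: print(round(z,4),u.round(1),c["pixels"][i[1],i[0]].tolist(),pts(c,[i])[0].round(4))
E
```

```text
cam [ 0.43480972 -0.04757511  0.29753414]
plate [[0.594, 0.0471, 0.1117], [0.5851, 0.0532, 0.1122], [0.5981, 0.038, 0.1124], [0.6137, 0.0396, 0.1142]]
lid [[0.581, 0.0239, 0.1007], [0.5679, 0.0415, 0.0967], [0.5628, 0.0607, 0.0998]]
0.104 [569.5 245.2] [135, 138, 137] [0.5899 0.0475 0.112 ]
0.105 [570.6 245.8] [130, 134, 133] [0.5913 0.0484 0.1121]
0.106 [571.7 246.4] [133, 136, 135] [0.592  0.0492 0.1116]
0.107 [572.8 247. ] [133, 136, 136] [0.5936 0.0499 0.111 ]
0.108 [574.  247.6] [107, 110, 109] [0.593  0.0492 0.113 ]
0.109 [575.1 248.3] [107, 108, 108] [0.5926 0.0494 0.1137]
0.11 [576.3 248.9] [109, 109, 110] [0.5936 0.0496 0.1138]
0.111 [577.5 249.5] [117, 120, 120] [0.5936 0.0493 0.115 ]
0.112 [578.7 250.1] [133, 137, 136] [0.5937 0.0501 0.1157]
0.113 [579.9 250.8] [131, 134, 133] [0.5945 0.0503 0.1159]
0.114 [581.1 251.4] [129, 132, 131] [0.5944 0.0506 0.1165]
0.115 [582.3 252.1] [129, 132, 131] [0.5975 0.0521 0.1142]
0.116 [583.6 252.8] [133, 137, 135] [0.5964 0.0515 0.117 ]
0.117 [584.8 253.4] [132, 134, 134] [0.5974 0.0525 0.1162]
0.118 [586.1 254.1] [132, 135, 133] [0.598
[... 1137 characters left out ...]
[613.9 269. ] [118, 120, 125] [0.5974 0.0522 0.1376]
0.139 [615.5 269.9] [119, 120, 124] [0.5989 0.0529 0.137 ]
0.14 [617.  270.7] [121, 122, 127] [0.5976 0.0521 0.1395]
0.141 [618.6 271.6] [120, 122, 126] [0.597  0.0518 0.1413]
0.142 [620.2 272.4] [120, 122, 125] [0.5976 0.0525 0.141 ]
0.143 [621.8 273.3] [120, 123, 126] [0.5979 0.0527 0.1419]
0.144 [623.4 274.1] [119, 121, 125] [0.5983 0.0527 0.1425]
0.145 [625.1 275. ] [122, 122, 127] [0.5982 0.0527 0.1437]
0.146 [626.7 275.9] [119, 121, 125] [0.5979 0.0525 0.1452]
0.147 [628.4 276.8] [132, 133, 139] [0.5993 0.0531 0.1448]
0.148 [630.1 277.7] [143, 144, 149] [0.5984 0.0526 0.1468]
0.149 [631.8 278.7] [138, 140, 144] [0.5996 0.0534 0.1468]
```

View pics/8.png

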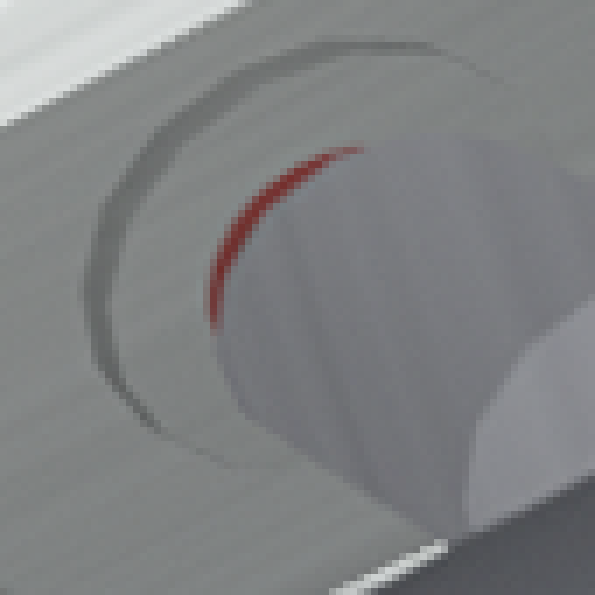

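```bash
python3 - <<'E'
from h import *
c=dict(np.load("w7.npz"));u=uvs(np.ones((400,640),bool));u=u[(u[:,0]>440)&(u[:,1]>150)&(u[:,1]<330)];p=pts(c,u)
b=p[(p[:,2]>.118)&(p[:,2]<.145)&(np.hypot(p[:,0]-.611,p[:,1]-.0605)<.025)]
from loc import circ
ax,e=circ(b,.0165,c["pose"][:3,3]);print("axis from barrel",ax,e,len(b),"edge z low pct",np.percentile(b[:,2],[1,2,5]))
r=np.hypot(p[:,0]-ax[0],p[:,1]-ax[1])
for lo in range(16,60,1):
    k=(r>=lo/1e3)&(r<(lo+1)/1e3)&(p[:,2]>.08)&(p[:,2]<.13)
    if k.sum()>5: print(lo,k.sum(),np.percentile(p[k,2],[10,50,90]).round(4))
E
```

```text
axis from barrel [0.61163086 0.06123425] 0.0006071041143019466 2003 edge z low pct [0.12090981 0.12129301 0.12229344]
16 577 [0.1153 0.1243 0.1288]
17 223 [0.1148 0.1158 0.1273]
18 157 [0.1145 0.1153 0.1161]
19 174 [0.1146 0.1153 0.116 ]
20 181 [0.1143 0.1152 0.1159]
21 324 [0.1117 0.1143 0.1157]
22 287 [0.1113 0.1124 0.1152]
23 213 [0.111  0.1119 0.1128]
24 227 [0.111  0.1118 0.1125]
25 248 [0.1111 0.1118 0.1124]
26 247 [0.1111 0.1118 0.1125]
27 268 [0.1109 0.1117 0.1126]
28 261 [0.111  0.1119 0.1126]
29 262 [0.111  0.1118 0.1125]
30 277 [0.111  0.1118 0.1126]
31 282 [0.1109 0.1118 0.1124]
32 282 [0.1109 0.1117 0.1125]
33 298 [0.111  0.1117 0.1125]
34 289 [0.1109 0.1118 0.1126]
35 315 [0.111  0.1118 0.1125]
36 298 [0.1111 0.1118 0.1126]
37 323 [0.111  0.1118 0.1126]
38 326 [0.1111 0.1118 0.1126]
39 322 [0.1109 0.1117 0.1125]
40 329 [0.111  0.1118 0.1125]
41 316 [0.1109 0.1117 0.1125]
42 402 [0.1073 0.1114 0.1124]
43 1008 [0.1018 0.1076 0.1116]
44 750 [0.1015 0.1058 0.1107]
45 327 [0.1011 0.1019 0.1031]
46 326 [0.101  0.1019 0.1027]
47 593 [0.0841 0.101  0.1022]
48 2005 [0.0827 0.0922 0.1006]
49 389 [0.0847 0.0937 0.1004]
50 16 [0.0801 0.0806 0.0917]
51 21 [0.08   0.0802 0.0805]
52 27 [0.08   0.0802 0.0805]
53 26 [0.0801 0.0802 0.0807]
54 37 [0.0801 0.0802 0.0806]
55 33 [0.08   0.0802 0.0807]
56 37 [0.0801 0.0802 0.0806]
57 26 [0.08   0.0802 0.0805]
58 14 [0.08   0.0804 0.0807]
```

```bash
python3 - <<'E'
from h import *
c=dict(np.load("w7.npz"));ax=np.array([.61163,.06123]);cam=c["pose"][:3,3];d0=cam[:2]-ax;az0=np.arctan2(d0[1],d0[0])
# walk down the cylinder along azimuths; sub-pixel colour profile
im=cv2.GaussianBlur(c["pixels"],(1,1),0).astype(np.float32)
for da in(-.5,-.35,-.2,-.1,0,.1,.2,.35,.5):
    zs=np.arange(.114,.130,.0005);P=[[ax[0]+.0165*np.cos(az0+da),ax[1]+.0165*np.sin(az0+da),z] for z in zs];uv=proj(c,P).astype(np.float32)
    s=cv2.remap(im,uv[:,:1],uv[:,1:],cv2.INTER_LINEAR)[:,0]
    rg=s[:,0]-s[:,1]; br=s[:,2]-s[:,1]
    print(da,[f"{z*1e3:.1f}:{int(a[0])},{int(a[1])},{int(a[2])}" for z,a in zip(zs,s) if .117<z<.1245])
# barrel radius check: free fit
from scipy.optimize import least_squares
u=uvs(np.ones((400,640),bool));u=u[(u[:,0]>440)&(u[:,1]>150)&(u[:,1]<330)];p=pts(c,u)
b=p[(p[:,2]>.123)&(p[:,2]<.145)&(np.hypot(*(p[:,:2]-ax).T)<.022)];s=least_squares(lambda x:np.hypot(*(b[:,:2]-x[:2]).T)-x[2],[*ax,.0165]);print(s.x)
s2=least_squares(lambda x:np.hypot(*(b[:,:2]-x[:2]).T)-.0165,ax);print(s2.x)
E
```

```text
-0.5 ['117.5:129,133,132', '118.0:131,135,134', '118.5:132,137,135', '119.0:132,136,135', '119.5:129,119,119', '120.0:124,93,92', '120.5:121,68,69', '121.0:122,93,95', '121.5:124,115,119', '122.0:125,129,133', '122.5:125,128,132', '123.0:124,127,131', '123.5:124,126,129', '124.0:124,125,129']
-0.35 ['117.5:132,135,134', '118.0:132,136,135', '118.5:132,138,136', '119.0:129,125,124', '119.5:124,96,95', '120.0:117,56,54', '120.5:117,58,56', '121.0:119,77,78', '121.5:120,109,112', '122.0:122,123,126', '122.5:122,126,130', '123.0:123,125,129', '123.5:123,125,129', '124.0:123,125,129']
-0.2 ['117.5:132,135,135', '118.0:131,137,136', '118.5:130,132,131', '119.0:126,113,113', '119.5:120,81,78', '120.0:117,57,56', '120.5:117,56,56', '121.0:118,81,81', '121.5:119,109,111', '122.0:122,125,130', '122.5:123,127,131', '123.0:123,124,128', '123.5:122,123,127', '124.0:121,123,127']
-0.1 ['117.5:131,135,134', '118.0:130,135,135', '118.5:129,129,129', '119.0:124,103,103', '119.5:118,69,68', '120.0:115,54,52', '120.5:116,65,64', '121.0:119,96,98', '121.5:117,116,120', '122.0:117,122,125', '122.5:116,12
[... 885 characters left out ...]
:119,120,124', '123.5:119,121,125', '124.0:120,121,125']
0.35 ['117.5:131,134,134', '118.0:131,136,135', '118.5:130,133,133', '119.0:127,120,120', '119.5:118,91,91', '120.0:113,66,65', '120.5:111,57,57', '121.0:114,94,96', '121.5:116,114,117', '122.0:117,122,125', '122.5:116,119,123', '123.0:115,118,122', '123.5:115,117,120', '124.0:116,118,121']
0.5 ['117.5:129,132,131', '118.0:130,133,133', '118.5:132,136,136', '119.0:131,133,133', '119.5:126,119,118', '120.0:118,88,87', '120.5:112,60,59', '121.0:113,79,80', '121.5:115,100,103', '122.0:118,119,123', '122.5:117,120,124', '123.0:116,119,123', '123.5:116,118,121', '124.0:116,117,121']
[0.61124797 0.06100501 0.01612721]
[0.61160156 0.06124637]
```

Force (gf 4.4, about 112 N) and vision (edge 19.1 mm above the lid, about 78 N) disagree somewhat. Cross-check with plate and screw heights, then retreat upward.

```bash
python3 -m jog '[[0,0,-4,0],[0,0,-8,0],[0,0,-12,0],[4,-2,-15,0],[8,-4,-15,0],[12,-6,-15,0],[12,-9,-15,0],[12,-9,-15,0],[12,-9,-15,0]]'
python3 - <<'E'
from h import *
c=bot.read_camera("scene");np.savez("s9.npz",**c)
w=bot.read_camera("wrist");np.savez("w9.npz",**w)
ax=np.array([.6116,.0612])
u=uvs(np.ones((400,640),bool));u=u[(u[:,0]>270)&(u[:,0]<370)&(u[:,1]>120)&(u[:,1]<240)]
for n in("scene0","s6","s9"):
    s=dict(np.load(n+".npz"));p=pts(s,u);r=np.hypot(*(p[:,:2]-ax).T)
    def med(k): return (k.sum(),np.median(p[k,2]).round(4),p[k,2].mean().round(4)) if k.sum() else None
    print(n,"plate",med((r>.025)&(r<.041)&(p[:,2]>.10)&(p[:,2]<.14)),"lid",med((r>.0452)&(r<.0472)&(p[:,2]>.093)&(p[:,2]<.108)),
      "cross",med((abs(p[:,0]-ax[0])<.03)&(abs(p[:,1]-ax[1])<.12)&(abs(p[:,2]-.192)<.006)),"tray",med((r>.07)&(r<.1)&(abs(p[:,2]-.006)<.01)),
      "screwtop",np.sort(p[(r<.009)&(p[:,2]>.23)&(p[:,2]<.29),2])[-8:].round(4))
E
```

```text
t: 22.65
eef_pos: [0.3417, -0.0965, 0.3075]
tool_rot: [0.002, 0.274, 0.962, 0.003]
contact_force: [0.8, 0.2, 0.5]
gripper_width: 0.4
grasp_force: 0.0
scene0 plate (np.int64(135), np.float64(0.1162), np.float64(0.1156)) lid (np.int64(25), np.float64(0.0987), np.float64(0.0986)) cross (np.int64(585), np.float64(0.1905), np.float64(0.1908)) tray (np.int64(517), np.float64(0.0124), np.float64(0.012)) screwtop [0.2661 0.2662 0.2663 0.2667 0.267  0.2676 0.2679 0.2697]
s6 plate (np.int64(133), np.float64(0.11), np.float64(0.1098)) lid (np.int64(31), np.float64(0.1002), np.float64(0.101)) cross (np.int64(494), np.float64(0.1906), np.float64(0.1907)) tray (np.int64(526), np.float64(0.0124), np.float64(0.0121)) screwtop [0.2594 0.2599 0.26   0.26   0.2601 0.2603 0.2608 0.261 ]
s9 plate (np.int64(126), np.float64(0.1092), np.float64(0.1092)) lid (np.int64(35), np.float64(0.1001), np.float64(0.1013)) cross (np.int64(553), np.float64(0.1904), np.float64(0.1908)) tray (np.int64(540), np.float64(0.0124), np.float64(0.0121)) screwtop [0.2548 0.2549 0.255  0.2551 0.2561 0.2564 0.2567 0.2604]
```

```bash
python3 - <<'E'
from loc import *
s=dict(np.load("s9.npz"))
u=uvs(np.ones((400,640),bool));p=pts(s,u);k=(p[:,2]>.232)&(p[:,2]<.262)&(np.hypot(p[:,0]-.476,p[:,1]-.126)<.03)&(s["pixels"].reshape(-1,3).max(1)<60)
print("knob",k.sum(),circ(p[k],.0125,s["pose"][:3,3]))
o=bot.get_obs();P=o["eef_pos"];q=o["tool_rot"];a=2*np.arctan2(q[1],q[2]);print(P,a,o["q"].round(2))
x=np.array([-np.cos(a),np.sin(a)]);y=np.array([np.sin(a),np.cos(a)])
t=np.array([.4762,.1257])-P[:2];print("to knob cm",t@x*100,t@y*100,"spin",.446-a,"down",(P[2]-.24)*100)
E
```

```text
loc.py:4: RuntimeWarning: Mean of empty slice.
  d=p[:,:2].mean(0)-cam[:2];d/=np.linalg.norm(d)
  ret = um.true_divide(
loc.py:5: RuntimeWarning: Mean of empty slice.
  s=least_squares(lambda c:np.linalg.norm(p[:,:2]-c,axis=1)-r,p[:,:2].mean(0)+d*r*.75,loss="soft_l1",f_scale=.002);return s.x,np.sqrt(np.mean(s.fun**2))
Traceback (most recent call last):
  File "loc.py", line 5, in circ
    s=least_squares(lambda c:np.linalg.norm(p[:,:2]-c,axis=1)-r,p[:,:2].mean(0)+d*r*.75,loss="soft_l1",f_scale=.002);return s.x,np.sqrt(np.mean(s.fun**2))
ValueError: Initial guess is outside of provided bounds
```

```bash
python3 - <<'E'
from loc import *
for n in("s9","w9"):
    s=dict(np.load(n+".npz"));u=uvs(np.ones((400,640),bool));p=pts(s,u);k=(p[:,2]>.232)&(p[:,2]<.285)&(np.hypot(p[:,0]-.476,p[:,1]-.126)<.06)
    print(n,proj(s,[[.476,.126,.25]]),k.sum(),p[k].mean(0) if k.sum() else pts(s,[proj(s,[[.476,.126,.25]])[0]]))
    m=mask(s,"red");q=p[m.ravel()];q=q[(q[:,2]>.21)&(q[:,2]<.235)&(q[:,0]<.6)&(q[:,0]>.4)];
    if len(q)>5: v=cv2.fitLine(q[:,:2].astype(np.float32),cv2.DIST_HUBER,0,.01,.01).ravel();print("bar",len(q),np.arctan2(-v[1],v[0]),q.min(0),q.max(0))
o=bot.get_obs();P=o["eef_pos"];q=o["tool_rot"];a=2*np.arctan2(q[1],q[2]);print(P,a,o["q"].round(2))
x=np.array([-np.cos(a),np.sin(a)]);y=np.array([np.sin(a),np.cos(a)])
t=np.array([.4762,.1257])-P[:2];print("to knob cm",t@x*100,t@y*100,"spin",.446-a,"down",(P[2]-.24)*100)
E
```

```text
s9 [[274.52696448 151.48129069]] 0 [[ 0.30864848 -0.11898822  0.49352808]]
bar 119 0.34861997 [0.53012941 0.04024784 0.21028336] [0.59893628 0.08737728 0.22839923]
w9 [[686.41012794 206.92986709]] 556 [0.46154588 0.09593888 0.24208034]
bar 3644 0.33449852 [0.4553564  0.04160729 0.21006499] [0.59989635 0.11327474 0.22791874]
[ 0.34314033 -0.09543469  0.30696599] 0.5528533697126048 [-0.57 -0.25  0.56  2.17  0.14  1.19  0.94]
to knob cm 0.288400883212038 25.806415947817623 spin -0.10685336971260478 down 6.696598539773024
```

```bash
python3 -m jog '[[0,3,0,-0.05],[0,7,0,-0.1],[0,11,0,-0.15],[0.3,15,0,-0.2],[0.3,19,0,-0.2],[0.5,22,0,-0.2],[0.5,23,0,-0.2],[0.5,23,0,-0.2],[0.5,23,0,-0.2]]' 0
python3 - <<'E'
from loc import *
s=bot.read_camera("wrist");np.savez("w10.npz",**s);u=uvs(np.ones((400,640),bool));p=pts(s,u)
k=(p[:,2]>.255)&(p[:,2]<.275)&(np.hypot(p[:,0]-.472,p[:,1]-.115)<.04);print("knob top",k.sum(),p[k].mean(0),(p[k].max(0)+p[k].min(0))/2)
q=p[mask(s,"red").ravel()];q=q[(q[:,2]>.21)&(q[:,2]<.235)&(q[:,0]<.6)];v=cv2.fitLine(q[:,:2].astype(np.float32),cv2.DIST_HUBER,0,.01,.01).ravel();print("bar",len(q),np.arctan2(-v[1],v[0]))
m=mask(s,"yellow");q=p[m.ravel()];q=q[(q[:,2]>.24)&(q[:,2]<.256)];print("tab",len(q),q.mean(0))
k=(np.hypot(p[:,0]-.6115,p[:,1]-.061)<.008)&(p[:,2]>.235)&(p[:,2]<.28);print("screw top",k.sum(),np.percentile(p[k,2],[50,90]) if k.sum() else 0)
o=bot.get_obs();P=o["eef_pos"];q=o["tool_rot"];a=2*np.arctan2(q[1],q[2]);print(P,a,o["q"].round(2))
E
```

```text
t: 23.5
eef_pos: [0.4585, 0.103, 0.3049]
tool_rot: [-0.0, 0.175, 0.985, -0.001]
contact_force: [-0.2, -0.5, -0.3]
gripper_width: 0.499
grasp_force: 0.0
knob top 1245 [0.46462921 0.1046542  0.26849527] [0.46679989 0.10392545 0.26410745]
bar 1629 0.4610348
tab 198 [0.54429593 0.09102102 0.24916168]
screw top 0 0
[0.45812979 0.10202176 0.30506876] 0.353225936944416 [-0.77  0.05  0.44  1.96 -0.02  1.14  0.9 ]
```

```bash
python3 -m jog '[[-0.4,0.2,0,-0.03],[-0.75,0.35,0,-0.06],[-0.75,0.35,0,-0.06],[-0.75,0.35,2.5,-0.06],[-0.75,0.35,5,-0.06],[-0.75,0.35,6.4,-0.06],[-0.75,0.35,6.4,-0.06]]'; python3 -m jog '[[0,0,0,0],[0,0,0,0],[0,0,0,0]]' 0.2;  python3 -m jog '[[0,0.25,0,0.015],[0,0.45,0,0.03],[0,0.65,0,0.045],[-0.03,0.9,0,0.06]]';python3 -m jog '[[0,0.25,0,0.015],[0,0.45,0,0.03],[0,0.65,0,0.045],[-0.03,0.9,0,0.06]]'
```

```text
t: 24.13
eef_pos: [0.464, 0.1021, 0.2389]
tool_rot: [-0.002, 0.147, 0.989, -0.001]
contact_force: [-0.4, -0.7, -0.3]
gripper_width: 0.497
grasp_force: 0.0
t: 24.38
eef_pos: [0.4672, 0.1039, 0.2427]
tool_rot: [0.001, 0.146, 0.989, 0.001]
contact_force: [-0.2, -0.1, 0.4]
gripper_width: 0.403
grasp_force: 0.0
t: 24.72
eef_pos: [0.4694, 0.1121, 0.2416]
tool_rot: [0.0, 0.176, 0.984, -0.0]
contact_force: [-2.0, -3.7, 3.5]
gripper_width: 0.4
grasp_force: 1.7
t: 25.05
eef_pos: [0.4723, 0.1193, 0.2413]
tool_rot: [-0.001, 0.206, 0.979, -0.001]
contact_force: [-5.1, -7.2, 6.6]
gripper_width: 0.401
grasp_force: 4.4
```

```bash
python3 -m jog '[[0,0.45,0,0.03],[-0.03,0.9,0,0.06],[-0.06,1.35,0,0.09],[-0.11,1.8,0,0.12]]'; python3 -m jog '[[0,0.45,0,0.03],[-0.03,0.9,0,0.06],[-0.06,1.35,0,0.09],[-0.11,1.8,0,0.12]]'
```

```text
t: 25.38
eef_pos: [0.4799, 0.135, 0.2412]
tool_rot: [-0.001, 0.265, 0.964, -0.002]
contact_force: [-5.6, -8.0, 8.5]
gripper_width: 0.403
grasp_force: 4.8
t: 25.72
eef_pos: [0.4896, 0.1501, 0.2411]
tool_rot: [-0.001, 0.322, 0.947, -0.002]
contact_force: [-6.6, -6.5, 7.8]
gripper_width: 0.4
grasp_force: 5.0
```

```bash
python3 -m jog '[[0,-0.1,0,0],[0,-0.2,0,0],[0,-0.3,0,0],[0,-0.4,0,0],[0,-0.4,0,0]]' 0; python3 -m jog '[[0,0,-2,0],[0,0,-5,0],[0,0,-7,0],[0,0,-7,0],[3,0,-7,0],[6,0,-7,0],[6,0,-7,0],[6,0,-7,0]]'
python3 - <<'E'
from h import *
s=bot.read_camera("wrist");np.savez("w11.npz",**s);u=uvs(np.ones((400,640),bool));p=pts(s,u)
k=(p[:,2]>.255)&(p[:,2]<.275)&(np.hypot(p[:,0]-.485,p[:,1]-.14)<.05);print("knob top",k.sum(),p[k].mean(0),(p[k].max(0)+p[k].min(0))/2)
c=(p[k].max(0)+p[k].min(0))/2;print("a",np.arctan2(c[1]-.061,.6115-c[0]))
E
```

```text
t: 26.13
eef_pos: [0.4882, 0.1486, 0.2411]
tool_rot: [-0.0, 0.32, 0.947, -0.0]
contact_force: [-0.1, -2.8, -1.6]
gripper_width: 0.503
grasp_force: 1.6
t: 26.8
eef_pos: [0.4399, 0.1871, 0.3114]
tool_rot: [-0.0, 0.318, 0.948, 0.001]
contact_force: [-0.3, -0.3, 0.3]
gripper_width: 0.498
grasp_force: 0.0
knob top 1077 [0.47783969 0.13855866 0.26744185] [0.48000895 0.13636901 0.26404889]
a 0.5204709562216953
```

```bash
python3 -m jog '[[-3,-3,0,-0.03],[-6,-6,0,-0.06],[-9,-9,0,-0.1],[-12,-12,0,-0.1],[-15,-15,0,-0.1],[-18,-18,0,-0.1],[-20,-20,0,-0.1],[-20,-20,0,-0.1],[-20,-20,0,-0.1]]'; python3 - <<'E'
from h import *
o=bot.get_obs();P=o["eef_pos"];q=o["tool_rot"];a=2*np.arctan2(q[1],q[2]);x=np.array([-np.cos(a),np.sin(a)]);y=np.array([np.sin(a),np.cos(a)])
t=np.array([.49,-.082])-P[:2];print(P,a,"go cm",t@x*100,t@y*100,(P[2]-.1534)*100,.553-a)
E
```

```text
t: 27.6
eef_pos: [0.4788, -0.0984, 0.3114]
tool_rot: [0.001, 0.276, 0.961, -0.0]
contact_force: [-0.6, 0.3, -0.2]
gripper_width: 0.499
grasp_force: 0.0
[ 0.47879705 -0.0984251   0.31144838] 0.5582785480200323 go cm -0.08011746038655651 1.9865750329527199 15.804838019836168 -0.005278548020032248
```

```bash
python3 -m jog '[[0,1,3,0],[0,1.9,7,0],[0,1.9,11,0],[0,1.9,14,0],[0,1.9,15.5,0],[0,1.9,15.5,0],[0,1.9,15.5,0]]'; cat > meas.py <<'E'
from loc import *
import sys
c=dict(np.load(sys.argv[1]));cam=c["pose"][:3,3]
u=uvs(np.ones((400,640),bool));u=u[(u[:,0]>440)&(u[:,1]>150)&(u[:,1]<330)];p=pts(c,u)
b=p[(p[:,2]>.123)&(p[:,2]<.145)&(np.hypot(p[:,0]-.6116,p[:,1]-.0612)<.022)];ax,e=circ(b,.0165,cam);r=np.hypot(*(p[:,:2]-ax).T)
Z=lambda lo,hi,a,bb:np.median(p[(r>lo)&(r<hi)&(p[:,2]>a)&(p[:,2]<bb),2])*1e3
lid=Z(.045,.047,.096,.106);print("ax",ax,"lid",lid,"plate",Z(.025,.041,.106,.118),"boss",Z(.018,.0205,.112,.118))
d0=cam[:2]-ax;az=np.arctan2(d0[1],d0[0]);im=c["pixels"].astype(np.float32);zs=np.arange(.112,.130,.00025)
for da in(-.3,-.15,0,.15,.3):
    uv=proj(c,[[ax[0]+.0165*np.cos(az+da),ax[1]+.0165*np.sin(az+da),z] for z in zs]).astype(np.float32)
    s=cv2.remap(im,uv[:,:1],uv[:,1:],cv2.INTER_LINEAR)[:,0];red=s[:,0]-s[:,1];bl=s[:,2]-s[:,0]
    k=np.nonzero(red>30)[0];k2=np.nonzero(bl>2.5)[0];print(da,"red",zs[k[[0,-1]]]*1e3 if len(k) else None,red.max(),"barrel(blue) from",zs[k2[0]]*1e3 if len(k2) else None)
E
python3 - <<'E'
from h import *
np.savez("w12.npz",**bot.read_camera("wrist"))
E
for f in w7 w12; do python3 meas.py $f.npz; done
```

```text
t: 28.18
eef_pos: [0.4884, -0.0786, 0.1559]
tool_rot: [-0.001, 0.272, 0.962, -0.0]
contact_force: [0.2, -0.6, 0.1]
gripper_width: 0.5
grasp_force: 0.0
ax [0.61160446 0.06124784] lid 101.83723148031676 plate 111.76756721385748 boss 115.275202752217
-0.3 red [119.5 121. ] 67.805664 barrel(blue) from 112.0
-0.15 red [119.5 121. ] 63.0 barrel(blue) from 117.50000000000001
0 red [119.25 120.75] 62.625 barrel(blue) from 113.25
0.15 red [119.5  120.75] 60.953125 barrel(blue) from 116.0
0.3 red [119.5  120.75] 59.069336 barrel(blue) from 112.5
ax [0.61160094 0.06123859] lid 101.82719922588672 plate 111.74986315631112 boss 115.32925686325882
-0.3 red [119.75 120.  ] 33.55078 barrel(blue) from 114.5
-0.15 red [119.25 120.  ] 43.02539 barrel(blue) from 112.0
0 red [119.25 119.75] 40.637695 barrel(blue) from 115.5
0.15 red [119.25 120.  ] 49.012695 barrel(blue) from 115.25
0.3 red None 29.375 barrel(blue) from 112.25
```

```bash
python3 -m jog '[[0,0,-3,0],[0,0,-6,0],[0,0,-6,0],[0,0,-6,0]]'; python3 -c "
from station import bot
print(bot.hand_in())"
```

```text
t: 28.57
eef_pos: [0.4908, -0.079, 0.2194]
tool_rot: [0.003, 0.272, 0.962, 0.002]
contact_force: [-0.3, -0.4, -0.5]
gripper_width: 0.502
grasp_force: 0.0
the job is handed in; nothing more can be done
None
```

I handed the job in at 28.6 s with no verdict shown: the lever is on press, the free-wheel swing went past 0.45 rad to the right, and the plate bears on the lid at about 98 N by camera or 134 N by push force. Both estimates are inside the green band; the handle is let go and the robot touches nothing.

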